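# Drop a batch of cast nuggets with the bench treadle

## Task

Tip all five metal nuggets out of the scoop into the funnel of the batch dropper, stand the empty scoop back upright on the bench and let go of it. Then press the treadle down until you feel it firmly against its stop, without forcing it, hold it there for a second so that the nuggets drop into the box below, and let it spring back up. How deep the stop is set is not known beforehand; spill nothing and leave the tin, the jar and the hammer where they are.

Things in the scene. Friction and masses are not known exactly. Their poses are not given: they have to be found in the camera images.
- dropper: batch dropper, fixed: dark steel base plate 200 x 400 mm, 6 mm thick (100 mm to its +y, 300 mm to its -y), an aluminium funnel in a frame of four 10 mm posts (x, y = +-88 mm, top 153 mm) over an open grey box. The treadle is on its -y side; under it hides the stop, a stud whose height is set differently each time. Origin: on the bench under the funnel's axis, z up
- funnel_mouth (a point): centre of the funnel's upper mouth, 167 mm above the bench. Round, 164 mm across outside (wall 4 mm), 55 mm deep, narrowing to a 64 mm opening shut by a hinged trap. The treadle opens the trap, its spring shuts it; nuggets fall straight through if the treadle is pressed too early
- box_floor (a point): centre of the inner floor of the open grey box under the funnel, 10 mm above the bench; the box is 150 x 150 mm with 4 mm walls, its rim 40 mm above this point. Axes parallel to the dropper's
- treadle: steel treadle plate, 66 mm wide, 8 mm thick, ribbed rubber pad at its free end. Origin on its hinge (own y axis, 34 mm above the bench); the plate runs along its own -x to 140 mm. At rest it slopes up 0.45 rad towards the free end; pressing turns it 0.2 to 0.4 rad towards level until it meets the stop. The spring takes 5 to 12 N at the pad, then at the stop it goes hard
- treadle_pad (a point): where to press: on the top of the treadle's rubber pad, 110 mm from the hinge; 88 mm above the bench at rest, it moves down 25 to 45 mm to the stop
- scoop: open aluminium scoop holding the nuggets, loose, 180 g: flat floor 80 x 70 mm, upright back and sides 40 mm high, front ramp sloping outward at 45 degrees, sheet 3 mm. Origin: underside of the floor (floor from x = -48 to 32 mm); x points forward to the pouring lip, z up
- scoop_grip (a point): middle of the scoop's wooden handle's grip, on the scoop's x axis: a bar 14 mm wide (y), 12 mm high, reaching straight back from the scoop's back wall from x = -48 to -142 mm; this point is 95 mm behind the origin and 40 mm above the scoop's underside
- scoop_lip (a point): middle of the scoop's pouring lip, 68 mm in front of the origin, 38 mm above the underside
- nugget1: a barrel-shaped cast brass nugget, 17 mm across, 14 mm high, 22 g, lying in the scoop at the start; origin at the centre of its lower face
- nugget2: a barrel-shaped cast brass nugget, 17 mm across, 14 mm high, 22 g, lying in the scoop at the start; origin at the centre of its lower face
- nugget3: a barrel-shaped cast brass nugget, 17 mm across, 14 mm high, 22 g, lying in the scoop at the start; origin at the centre of its lower face
- nugget4: a barrel-shaped cast brass nugget, 17 mm across, 14 mm high, 22 g, lying in the scoop at the start; origin at the centre of its lower face
- nugget5: a barrel-shaped cast brass nugget, 17 mm across, 14 mm high, 22 g, lying in the scoop at the start; origin at the centre of its lower face
- tin: bystander: steel tin 72 mm across, 70 mm high; origin under its centre
- jar: bystander: amber glass jar 56 mm across, 80 mm high; origin under its centre
- hammer: bystander: hammer 220 mm long lying on the bench, handle along its own x
There are look-alikes about, which are no part of the job. What is shaped like the scoop but black or orange is not meant.

How it is judged:
By the outcome, as a careful person would: the job done as asked, in the order asked, and still so for the second after the job is handed in, with the robot touching nothing.
It also fails if it takes over 72 s, if anything falls off the work surface, if the arm or the gripper's body presses on something with over 40 N, if the wrist force passes 120 N, or if a joint passes its speed limit or range.

## Robot

A 6-joint arm with a two-finger parallel gripper is mounted at the origin on the work surface. World frame = base frame: x ahead of the robot, y to its left, z up, the work surface at z = 0. Lengths are in m, angles in rad, forces in N, time in s.
With the tool pointing down it reaches from about 0.35 to 0.875 m from the base axis. Payload 4.2 kg.
Tool frame: the origin (TCP) lies at the very end of the fingers, on their centre line; the grasp point (between the pads) lies 19 mm behind it; z points along the fingers, y is the line along which they close (so a half turn about z gives the same grasp; the last joint's range is limited). The gripper opens to 87 mm and grips with 3 to 60 N. Pads are 19 mm wide; open, the fingers measure 117 mm over their backs; the gripper's body (75 mm by 190 mm) begins 51 mm behind the grasp point.
Start: joints at [1.397, 0.385, 0.008, 0, -1.194, -0.259], TCP at [0.262, 0.567, 0.223] pointing down, gripper open.
Joint ranges: [-3.14, 3.14], [-1.21, 2.06], [-1.07, 1.41], [-3.16, 2.05], [-2.99, -0.16], [-3.1, 3.1]. Speed limits (rad/s): [2.79, 2.79, 3.14, 3.14, 3.14, 3.14].

## Interface

Orientations are given as a unit quaternion [x, y, z, w].
In Python, from bench import * gives the robot as it stands.
- The arm moves only by the tool carry_out, never from a script. Its argument "moves" is text: rows parted by semicolons, each of 7 numbers parted by spaces: the turn, a rotation vector about the tool's x, y, z in rad, then the shift along the tool's x, y, z in cm, then the finger opening in cm, from 0 to 8.7. A call has 1 to 5 rows; each row is the pose to reach, as a shift and turn from the pose commanded when the call began, along the tool's axes at that moment; what a row does not reach only later rows make up. A row lasts 1/10 s, in which the tool goes at most 50 mm and 8.59 degrees, less where a joint would pass 70% of its speed; a pose out of reach is approached as far as the arm can. A call with a gripper value outside its range is refused whole. The fingers move at their own pace and stop on an object; "force" is the grip in N (left out, the last holds). Time passes only in rows, so rows that repeat a pose let the fingers close. It gives the time, the measured TCP pose, the force and the opening at its end, in the units of the state.
- get_state(): the state, without advancing time (a new reading comes with each control period).
- snapshot(name): name is "scene" or "top" or "wrist"; returns a dict with "color" (384x512x3 uint8, red, green, blue), "camera_matrix" (3x3 intrinsics, pixels), "extrinsics" (4x4, takes a point from camera to world coordinates). Camera axes: x right, y down, z forward; pixel columns grow to the right and rows downward; lengths in m; the calibration is good to about 2 mm. The wrist camera is an equidistant fisheye: a pixel r from the principal point sees the ray r / f radians off the axis. A picture is of the moment at which its call begins. There is no depth.
- hand_in(): hands the job in, once; it reports no verdict.
The state is a dict: "time_s": time; "q": joint angles; "joint_velocities": joint speeds; "joint_efforts": joint torques, N m; "eef_pos": TCP position; "eef_rot": TCP orientation; "ft_force": force on the tool from outside, world axes, zero at the start; "wrist_torque": the same for the moment, N m; "width": finger opening in m.
Only numpy, scipy, OpenCV 4.12 (cv2) and the standard library are available. Lean on these libraries where they do the work, as an engineer would, in place of code of your own. Each camera call takes 0.05 s, during which the arm holds its last target. There are 200 camera calls.

## Working session

There is one attempt and no reset: what is moved stays moved. The work goes in short steps, Python scripts to look and compute and a tool call to move; the robot and the scene stay as the last step left them, time stands still between calls to the robot, and variables do not carry over. Pictures are saved under pics/ and viewed, on a budget of 10 in all, crops included, one or two more only if the job needs it, and the job is handed in when it is done.

Besides the shell and the picture viewer there is one more tool, called after "Emit:" in YAML: its name, and indented under it one key for each argument. carry_out: Moves the arm, as the interface text tells. Its arguments: {"type":"object","properties":{"moves":{"type":"string"},"force":{"type":"number"}},"required":["moves"]}

```bash
mkdir -p pics; ls; python3 - <<'E'
from bench import *
import cv2,json
s=get_state();print(s)
for n in("scene","top"):
    r=snapshot(n);cv2.imwrite(f"pics/{n}0.png",cv2.resize(r["color"][:,:,::-1],(800,600),interpolation=cv2.INTER_CUBIC))
    print(n,r["camera_matrix"].tolist(),r["extrinsics"].round(4).tolist())
E
```

```text
pics
{'time_s': 0.0, 'q': array([ 1.39663059e+00,  3.85569201e-01,  6.64135441e-03, -5.41986625e-04,
       -1.19399346e+00, -2.58612918e-01]), 'joint_velocities': array([ 1.79537993e-04,  5.32762777e-04,  1.85798617e-04, -3.59051713e-04,
        7.27018840e-04,  5.63682533e-05]), 'joint_efforts': array([ 1.67239104e-03, -3.90658557e+01,  1.87401509e+01,  4.21990022e+00,
        1.08613889e-02, -1.86328384e-04]), 'eef_pos': array([0.26183412, 0.56684962, 0.22145167]), 'eef_rot': array([ 9.76656989e-01, -2.14802079e-01, -2.06802660e-04,  1.07217326e-03]), 'ft_force': array([-0.70795169,  0.6782597 , -0.31784518]), 'wrist_torque': array([ 0.0063301 ,  0.00642117, -0.01681309]), 'width': 0.08692194273960986}
scene [[370.0192306856078, 0.0, 256.7216017314826], [0.0, 370.0192306856078, 189.20638243839673], [0.0, 0.0, 1.0]] [[-0.5571, 0.4795, -0.6781, 1.2057], [0.8303, 0.3371, -0.4438, 0.392], [0.0158, -0.8103, -0.5859, 0.6876], [0.0, 0.0, 0.0, 1.0]]
top [[365.35285686434713, 0.0, 258.9655840851484], [0.0, 365.35285686434713, 196.78401151136458], [0.0, 0.0, 1.0]] [[0.0525, -0.9762, 0.2103, 0.3019], [-0.9986, -0.0519, 0.0085, -0.0198], [0.0026, -0.2105, -0.9776, 1.3521], [0.0, 0.0, 0.0, 1.0]]
```

View pics/scene0.png

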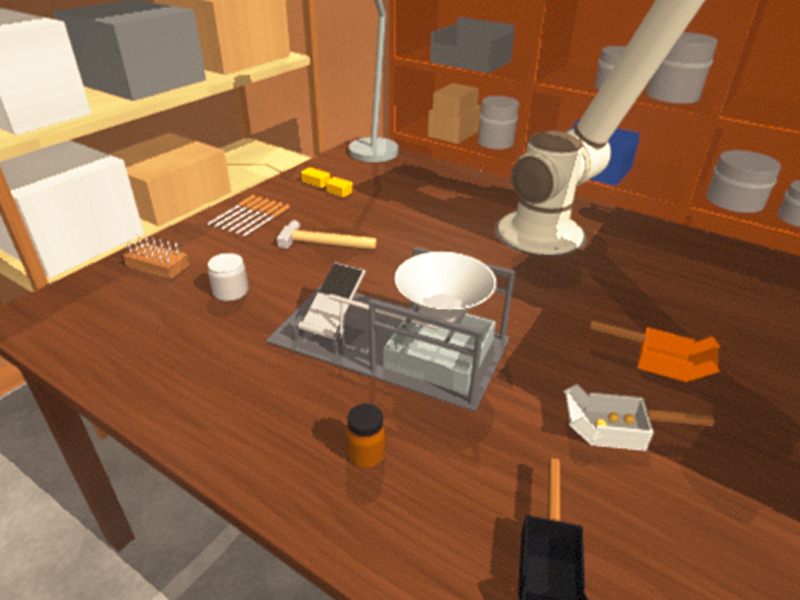

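View pics/top0.png

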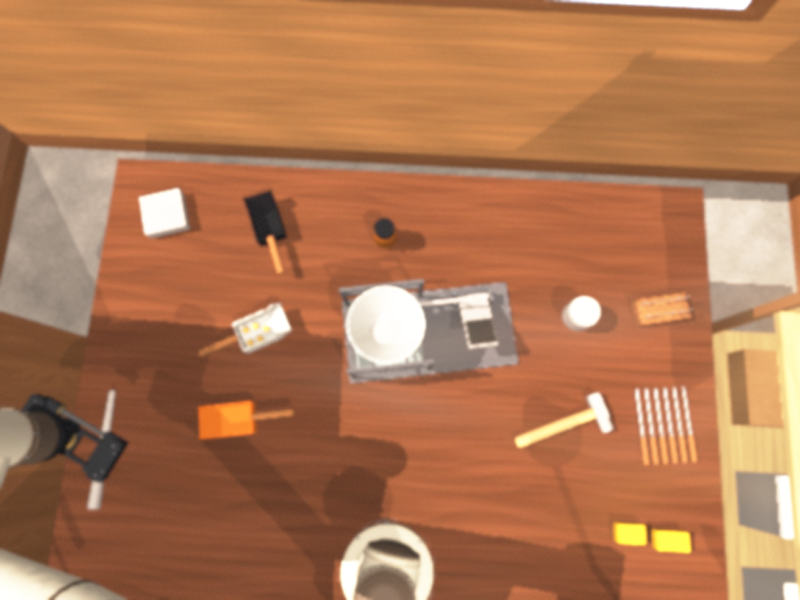

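The top view shows three scoop-shaped things: bare metal with yellow nuggets (262,328), black (265,217) and orange (227,420). The metal one with nuggets fits the description. The dropper's funnel is at (386,325) and its treadle is on the right, with the pad at (480,330). The jar is at (385,232), the tin at (583,312) and the hammer at (560,425). I'll confirm the scoop in an enlarged crop.

```bash
cat > h.py <<'E'
from bench import *
import cv2,numpy as np
from scipy.spatial.transform import Rotation as R
def ray(cam,uv,z):
    K,T=cam["camera_matrix"],cam["extrinsics"]
    d=T[:3,:3]@np.linalg.solve(K,[uv[0],uv[1],1.]);o=T[:3,3]
    return o+d*(z-o[2])/d[2]
def proj(cam,P):
    K,T=cam["camera_matrix"],cam["extrinsics"]
    p=(np.atleast_2d(P)-T[:3,3])@T[:3,:3]; p=p@K.T
    return p[:,:2]/p[:,2:]
E
python3 - <<'E'
from h import *
t=snapshot("top");s=snapshot("scene")
a=cv2.resize(t["color"][170:255,120:345,::-1],None,fx=3.5,fy=3.5,interpolation=cv2.INTER_CUBIC)
b=cv2.resize(s["color"][155:290,170:460,::-1],None,fx=2.2,fy=2.2,interpolation=cv2.INTER_CUBIC)
im=np.zeros((a.shape[0]+b.shape[0],a.shape[1],3),np.uint8);im[:a.shape[0]]=a;im[a.shape[0]:,:b.shape[1]]=b
print(im.shape,a.shape);cv2.imwrite("pics/crop1.png",im)
E
```

```text
(595, 788, 3) (298, 788, 3)
```

View pics/crop1.png

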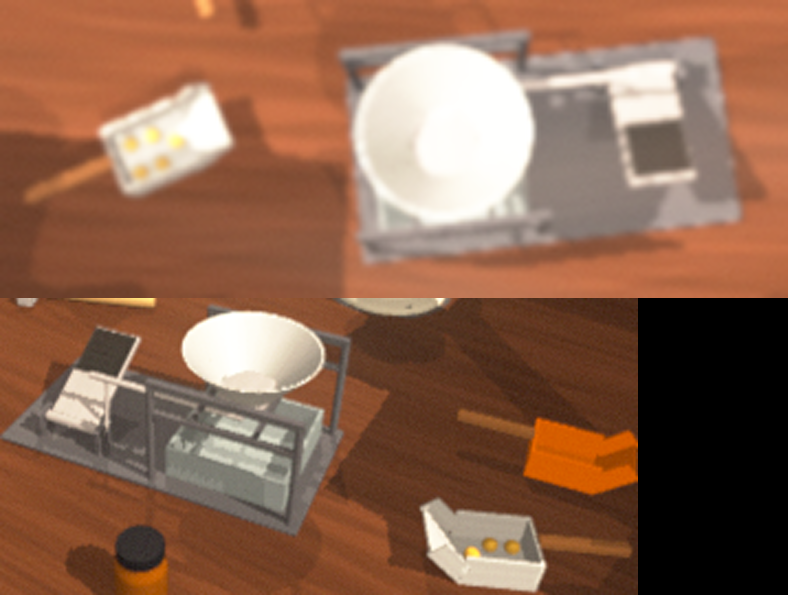

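The crop confirms it: the metal scoop holds five yellow nuggets at about (150,152), its handle runs to (27,198) and its lip is at (220,115). The treadle's black pad is at (658,150). Next I fit the poses.

```bash
cat > fit.py <<'E'
from h import *
from scipy.optimize import least_squares
t=snapshot("top");s=snapshot("scene")
T=lambda u,v:(u/3.5+120-.35,v/3.5+170-.35); S=lambda u,v:(u/2.2+170-.3,(v-298)/2.2+155-.3)
def fit(name,pts,x0):
    def f(p,full=False):
        M=R.from_euler('z',p[2]).as_matrix();r=[]
        for c,uv,l in pts: r.append(proj(c,M@np.array(l)+[p[0],p[1],0])[0]-uv)
        return np.ravel(r)
    o=least_squares(f,x0,loss='soft_l1');print(name,o.x.round(4),f(o.x).reshape(-1,2).round(1).tolist());return o.x
sc=fit("scoop",[(t,T(27,198),(-.142,0,.044)),(t,T(102,132),(-.048,.035,.04)),(t,T(128,193),(-.048,-.035,.04)),(t,T(207,85),(.068,.035,.038)),(t,T(232,143),(.068,-.035,.038)),
 (s,S(630,549),(-.142,0,.040)),(s,S(545,590),(-.048,.035,0)),(s,S(424,502),(.068,-.035,.038))],[.5,.3,-1.2])
dr=fit("dropper",[(t,T(713,38),(.1,-.3,.006)),(t,T(742,218),(-.1,-.3,.006)),(t,T(365,262),(-.1,.1,.006)),(t,T(445,132),(0,0,.167)),
 (s,S(5,437),(.1,-.3,.006)),(s,S(293,530),(.1,.1,.006)),(s,S(343,432),(-.1,.1,.006)),(s,S(254,354),(0,0,.167))],[.5,0,0])
print("funnel by top",ray(t,T(445,132),.167),"scene",ray(s,S(254,354),.167))
print("pad end corners",ray(t,T(631,187),.0986),ray(t,T(694,179),.0986),"pad ctr",ray(t,T(659,149),.088), ray(s,S(110,353),.09))
print("reach grip",np.hypot(*(sc[:2]+R.from_euler('z',sc[2]).apply([-.095,0,0])[:2])), (sc[:2]+R.from_euler('z',sc[2]).apply([-.095,0,0])[:2]))
E
python3 fit.py
```

```text
scoop [ 0.5156  0.3318 -1.0887] [[0.2, 0.1], [0.1, -0.2], [-0.4, -0.3], [-0.2, 0.4], [-0.2, 0.9], [0.2, -0.5], [-3.6, 0.1], [0.3, 2.7]]
dropper [0.5214 0.0286 0.1652] [[0.3, -0.4], [0.1, 0.3], [-0.0, -0.1], [0.1, -0.7], [-2.0, -1.0], [1.6, 1.6], [0.9, -0.6], [-0.1, -2.4]]
funnel by top [0.51915937 0.02867651 0.167     ] scene [0.53045715 0.03416896 0.167     ]
pad end corners [ 0.48630257 -0.1552578   0.0986    ] [ 0.49756958 -0.21727728  0.0986    ] pad ctr [ 0.52771369 -0.18333099  0.088     ] [ 0.53634604 -0.17279917  0.09      ]
reach grip 0.6288015185820642 [0.47154272 0.41597935]
```

```bash
cat >> h.py <<'E'
F=np.array([.463,-.886,0]);SC=np.array([.5156,.3318,0]);YAW=-1.089
def tool(yaw,lean):  # tool x along yaw when lean 0; lean>0: body leans backwards (-x)
    return R.from_euler('z',yaw)*R.from_euler('x',np.pi)*R.from_euler('y',lean)
def plan(wps,p=None,r=None):
    s=get_state()
    if p is None: p,r=s["eef_pos"],R.from_quat(s["eef_rot"])
    for q,k in wps:
        q=np.array(q); rv=(r.inv()*k).as_rotvec(); d=r.inv().apply(q-p)*100
        print("turn",rv.round(3),"cm",d.round(2),"rows>=",max(np.linalg.norm(d)/5,np.degrees(np.linalg.norm(rv))/8.59).round(1))
        p,r=q,k
E
python3 - <<'E'
from h import *
k=tool(YAW,.5); zd=k.apply([0,0,1]); print(zd, k.apply([1,0,0]),k.apply([0,1,0]))
tcp=SC-.080*F+[0,0,.040]+.019*zd; print(tcp)
s=get_state();p0=s["eef_pos"];r0=R.from_quat(s["eef_rot"])
pre=tcp-.10*zd+[0,0,.04]
mid=p0+(pre-p0)*.4
from scipy.spatial.transform import Slerp
km=Slerp([0,1],R.concatenate([r0,k]))(.5)
plan([(mid,km),(pre,k),(tcp,k)])
E
```

```text
[ 0.22215226 -0.42484965 -0.87758256] [ 0.40664698 -0.77768206  0.47942554] [-8.86163986e-01 -4.63371762e-01  1.11022302e-16]
[0.48278089 0.39460786 0.02332593]
turn [-0.082  0.241  0.321] cm [9.39 1.39 2.85] rows>= 2.7
turn [-0.082  0.241  0.321] cm [12.55 -2.74  7.49] rows>= 3.0
turn [0. 0. 0.] cm [-1.92  0.   13.51] rows>= 2.7
```

Emit:
carry_out:
  moves: "-0.082 0.241 0.321 9.39 1.39 2.85 8.7; -0.082 0.241 0.321 9.39 1.39 2.85 8.7; -0.082 0.241 0.321 9.39 1.39 2.85 8.7; -0.082 0.241 0.321 9.39 1.39 2.85 6"
  force: 50

```text
time_s: 0.7
eef_pos: [0.3415, 0.5151, 0.1922]
eef_rot: [0.922, -0.365, 0.109, 0.067]
ft_force: [-0.3, 0.0, -0.9]
width: 0.084
```

Emit:
carry_out:
  moves: "-0.082 0.241 0.321 12.55 -2.74 7.49 6; -0.082 0.241 0.321 12.55 -2.74 7.49 6; -0.082 0.241 0.321 12.55 -2.74 7.49 6; -0.082 0.241 0.321 12.55 -2.74 7.49 6; -0.082 0.241 0.321 12.55 -2.74 7.49 6"

```text
time_s: 1.2
eef_pos: [0.4611, 0.4372, 0.1511]
eef_rot: [0.829, -0.501, 0.211, 0.128]
ft_force: [-0.1, 0.2, 0.1]
width: 0.0606
```

```bash
python3 - <<'E'
from h import *
s=get_state();print(s["time_s"],s["q"].round(4).tolist(),s["eef_pos"],s["eef_rot"],s["ft_force"])
r=snapshot("wrist");cv2.imwrite("pics/w1.png",r["color"][:,:,::-1]);print(r["camera_matrix"],r["extrinsics"])
k=tool(YAW,.5); zd=k.apply([0,0,1]);tcp=SC-.080*F+[0,0,.040]+.019*zd
plan([(tcp,k)])
E
```

```text
1.2 [1.1798, 0.5731, -0.1007, 0.3951, -1.2586, -0.8889] [0.46113318 0.43715709 0.15106301] [ 0.82918192 -0.50147669  0.21100149  0.12828418] [-0.09148503  0.18152939  0.1034235 ]
[[297.31863964   0.         255.71464865]
 [  0.         297.31863964 193.30155642]
 [  0.           0.           1.        ]] [[-8.85468390e-01 -4.56527839e-01  8.67644073e-02  4.59029467e-01]
 [-4.64699479e-01  8.69755403e-01 -1.66072075e-01  4.39172065e-01]
 [ 3.52713553e-04 -1.87370948e-01 -9.82289165e-01  3.34928146e-01]
 [ 0.00000000e+00  0.00000000e+00  0.00000000e+00  1.00000000e+00]]
turn [-0.001  0.002  0.001] cm [-1.87  0.08 13.63] rows>= 2.8
```

View pics/w1.png

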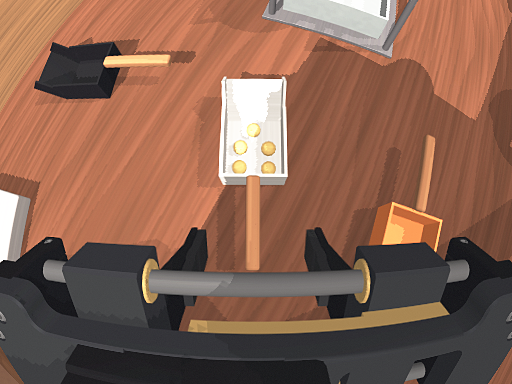

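The wrist view shows the scoop's handle running straight down column 253, from (253,180) to (253,269), centred between the fingers. All five nuggets lie in it. I check that against the fit before going down.

```bash
python3 - <<'E'
from h import *
r=snapshot("wrist");K,T=r["camera_matrix"],r["extrinsics"]
def fr(u,v,z):
    d=np.array([u-K[0,2],v-K[1,2]]);n=np.linalg.norm(d);th=n/K[0,0]
    w=T[:3,:3]@np.append(d/n*np.sin(th),np.cos(th));return T[:3,3]+w*(z-T[2,3])/w[2]
for n,(u,v,z),x,y in [("end",(253,269,.046),-.142,0),("wall",(253,177,.046),-.048,0),("bl",(220,183,.04),-.048,-.035),("br",(287,183,.04),-.048,.035),("lipL",(222,79,.038),.068,0),("lipR",(285,78,.038),.068,0)]:
    p=fr(u,v,z); d=p-SC; print(n,p.round(4),"local",round(d@F,4),round(d@[.886,.463,0],4))
E
```

```text
end [0.4521 0.4584 0.046 ] local -0.1416 0.0023
wall [0.4946 0.3778 0.046 ] local -0.0505 0.0027
bl [0.5224 0.3978 0.04  ] local -0.0553 0.0366
br [0.4616 0.3659 0.04  ] local -0.0552 -0.0321
lipL [0.5833 0.2879 0.038 ] local 0.0702 0.0397
lipR [0.5187 0.2526 0.038 ] local 0.0716 -0.0339
```

The close-up agrees to within 2–3 mm. I apply −1.5 mm along tool y, go down and grip.

Emit:
carry_out:
  moves: "0 0 0 -0.6 -0.05 4.5 6; 0 0 0 -1.2 -0.1 9 6; 0 0 0 -1.6 -0.1 12 6; 0 0 0 -1.87 -0.1 13.6 6; 0 0 0 -1.87 -0.1 13.6 6"

```text
time_s: 1.8
eef_pos: [0.4831, 0.3939, 0.0222]
eef_rot: [0.829, -0.501, 0.212, 0.129]
ft_force: [0.1, -0.1, 0.1]
width: 0.0597
```

Emit:
carry_out:
  moves: "0 0 0 0 0 0 3; 0 0 0 0 0 0 1.5; 0 0 0 0 0 0 0.5; 0 0 0 0 0 0 0.5; 0 0 0 0 0 0 0.5"
  force: 55

```text
time_s: 2.3
eef_pos: [0.4842, 0.395, 0.0237]
eef_rot: [0.829, -0.502, 0.212, 0.128]
ft_force: [-0.6, 0.2, 0.1]
width: 0.0273
```

Emit:
carry_out:
  moves: "0 0 0 0 0 0 0.5; 0 0 0 0 0 0 0.5; 0 0 0 0 0 0 0.5; 0 0 0 0 0 0 0.5"
  force: 55

```text
time_s: 2.7
eef_pos: [0.4845, 0.395, 0.0233]
eef_rot: [0.829, -0.502, 0.212, 0.128]
ft_force: [1.0, 0.6, 0.4]
width: 0.0133
```

```bash
python3 - <<'E'
from h import *
s=get_state();print(s["time_s"],s["q"].round(4).tolist(),s["eef_pos"],s["eef_rot"],s["ft_force"],s["width"])
E
```

```text
2.7 [1.1124, 0.6818, -0.2935, 0.4907, -0.9661, -0.9881] [0.48452985 0.39495097 0.02331173] [ 0.8289642  -0.50164079  0.21180466  0.12772491] [1.04322199 0.61751067 0.36410408] 0.013272233940808785
```

Emit:
carry_out:
  moves: "0 0 0 0 0 0 0.5; 0 0 0 0 0 0 0.5; 0 0 0 0.24 0 -0.44 0.5; 0 0 0 0.48 0 -0.88 0.5; 0 0 0 0.96 0 -1.76 0.5"

```text
time_s: 3.2
eef_pos: [0.4834, 0.3935, 0.0424]
eef_rot: [0.829, -0.502, 0.211, 0.13]
ft_force: [-0.6, -0.6, -3.2]
width: 0.0126
```

Emit:
carry_out:
  moves: "0 0 0 0.7 0 -1.3 0.5; 0 0 0 1.7 0 -3.1 0.5; 0 0 0 2.9 0 -5.3 0.5; 0 0 0 3.8 0 -7.0 0.5; 0 0 0 4.0 0 -7.4 0.5"

```text
time_s: 3.7
eef_pos: [0.4847, 0.3963, 0.1309]
eef_rot: [0.829, -0.502, 0.212, 0.125]
ft_force: [-0.3, 0.6, -4.2]
width: 0.0135
```

```bash
python3 - <<'E'
from h import *
s=get_state();print(s["time_s"],s["q"].round(4).tolist(),s["eef_pos"],s["eef_rot"],s["ft_force"],s["wrist_torque"],s["width"])
r=snapshot("wrist");cv2.imwrite("pics/w2.png",r["color"][:,:,::-1])
# kinematic fit
D=[([1.39663,.38557,.00664,-.00054,-1.19399,-.25861],[0.26183412,0.56684962,0.22145167],[9.76656989e-01,-2.14802079e-01,-2.0680e-04,1.0722e-03]),
([1.1798,0.5731,-0.1007,0.3951,-1.2586,-0.8889],[0.46113318,0.43715709,0.15106301],[0.82918192,-0.50147669,0.21100149,0.12828418]),
([1.1124,0.6818,-0.2935,0.4907,-0.9661,-0.9881],[0.48452985,0.39495097,0.02331173],[0.8289642,-0.50164079,0.21180466,0.12772491]),
(s["q"],s["eef_pos"],s["eef_rot"])]
from scipy.optimize import least_squares
E=lambda a,t:R.from_euler(a,t)
def rots(q,sg):
    r=E('z',q[0]);r2=r*E('y',q[1]);r3=r2*E('y',-q[2]);r6=r3*E('x',sg[0]*q[3])*E('y',-q[4])*E('x',sg[1]*q[5]);return r,r2,r3,r6
for sg in [(1,1),(1,-1),(-1,1),(-1,-1)]:
    C=[rots(q,sg)[3].inv()*R.from_quat(k) for q,p,k in D]
    print(sg,[np.degrees((C[0].inv()*c).magnitude()).round(2) for c in C],C[0].as_rotvec().round(3))
    A=[];b=[]
    for q,p,k in D:
        r,r2,r3,r6=rots(q,sg)
        # p=d1 z + a1 r.x + L2 r2.z + r3.(x,z)+ L6*toolz
        A.append(np.stack([[0,0,1],r.apply([1,0,0]),r2.apply([0,0,1]),r3.apply([1,0,0]),r3.apply([0,0,1]),R.from_quat(k).apply([0,0,1])],1));b.append(p)
    A=np.vstack(A);b=np.hstack(b);x,res,rk,sv=np.linalg.lstsq(A,b,rcond=None);print(x.round(4),np.abs(A@x-b).max().round(5),sv.round(3))
    if sg==(1,1):pass
E
```

```text
3.7 [1.1193, 0.5595, -0.1924, 0.4337, -1.1635, -0.882] [0.4847129  0.39629499 0.13087697] [ 0.82896521 -0.50237586  0.21161709  0.12511343] [-0.28796307  0.57510956 -4.18841635] [ 1.5523786   0.73937602 -0.02168296] 0.013478386773329805
(1, 1) [np.float64(0.0), np.float64(70.78), np.float64(66.56), np.float64(67.01)] [-0.821  1.41  -0.819]
[-0.0357 -0.0772  1.2119  0.2996 -0.0814  0.6727] 0.1538 [3.921 2.845 0.59  0.301 0.299 0.033]
(1, -1) [np.float64(0.0), np.float64(45.33), np.float64(56.28), np.float64(49.75)] [-1.21   1.209 -1.208]
[-0.0357 -0.0772  1.2119  0.2996 -0.0814  0.6727] 0.1538 [3.921 2.845 0.59  0.301 0.299 0.033]
(-1, 1) [np.float64(0.0), np.float64(72.22), np.float64(83.59), np.float64(71.43)] [-0.82   1.411 -0.82 ]
[-0.0357 -0.0772  1.2119  0.2996 -0.0814  0.6727] 0.1538 [3.921 2.845 0.59  0.301 0.299 0.033]
(-1, -1) [np.float64(0.0), np.float64(0.0), np.float64(0.0), np.float64(0.0)] [-1.209  1.209 -1.209]
[-0.0357 -0.0772  1.2119  0.2996 -0.0814  0.6727] 0.1538 [3.921 2.845 0.59  0.301 0.299 0.033]
```

View pics/w2.png

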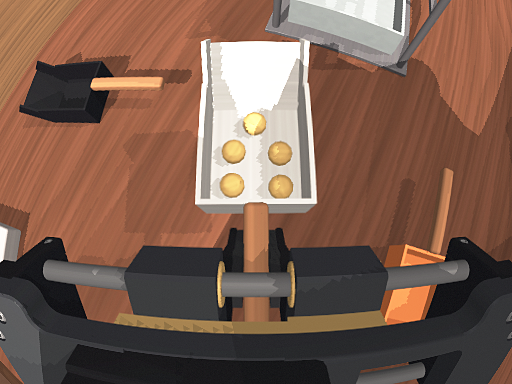

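```bash
cat > kin.py <<'E'
from h import *
from scipy.optimize import least_squares
E=lambda a,t:R.from_euler(a,t)
C=R.from_rotvec([-1.209,1.209,-1.209])
LIM=np.array([[-3.14,3.14],[-1.21,2.06],[-1.07,1.41],[-3.16,2.05],[-2.99,-0.16],[-3.1,3.1]])
def rots(q):
    r=E('z',q[0]);r2=r*E('y',q[1]);r3=r2*E('y',-q[2]);return r,r2,r3,r3*E('x',-q[3])*E('y',-q[4])*E('x',-q[5])*C
def cols(q):
    r,r2,r3,k=rots(q)
    return np.stack([[0,0,1],r.apply([1,0,0]),r.apply([0,1,0]),r2.apply([0,0,1]),r3.apply([1,0,0]),k.apply([0,0,1])],1)
E
python3 - <<'E'
from kin import *
s=get_state()
D=[([1.39663,.38557,.00664,-.00054,-1.19399,-.25861],[0.26183412,0.56684962,0.22145167]),
([1.1798,0.5731,-0.1007,0.3951,-1.2586,-0.8889],[0.46113318,0.43715709,0.15106301]),
([1.1124,0.6818,-0.2935,0.4907,-0.9661,-0.9881],[0.48452985,0.39495097,0.02331173]),
(s["q"],s["eef_pos"])]
D[-1]=(D[-1][0],D[-1][1]); C0=[(rots(D[0][0])[3]).as_quat().round(4)];print(C0)
A=np.vstack([cols(q) for q,p in D]);b=np.hstack([p for q,p in D]);x,res,rk,sv=np.linalg.lstsq(A,b,rcond=None);print(x.round(4),np.abs(A@x-b).max().round(5),sv.round(3))
E
```

```text
[array([-9.766e-01,  2.149e-01,  3.000e-04, -1.000e-03])]
[ 0.0555  0.1005 -0.1583  0.6024  0.3003  0.2713] 0.01497 [3.482 2.737 2.044 0.329 0.29  0.135]
```

```bash
python3 - <<'E'
from kin import *
s=get_state()
D=[([1.39663,.38557,.00664,-.00054,-1.19399,-.25861],[0.26183412,0.56684962,0.22145167]),
([1.1798,0.5731,-0.1007,0.3951,-1.2586,-0.8889],[0.46113318,0.43715709,0.15106301]),
([1.1124,0.6818,-0.2935,0.4907,-0.9661,-0.9881],[0.48452985,0.39495097,0.02331173]),
(s["q"],s["eef_pos"])]
b=np.hstack([p for q,p in D])
def extra(q):
    r,r2,r3,k=rots(q);r4=r3*E('x',-q[3]);r5=r4*E('y',-q[4])
    return {"r2x":r2.apply([1,0,0]),"r3z":r3.apply([0,0,1]),"r4y":r4.apply([0,1,0]),"r4z":r4.apply([0,0,1]),"r5z":r5.apply([0,0,1])}
import itertools
for n in(1,2):
  for c in itertools.combinations(["r2x","r3z","r4y","r4z","r5z"],n):
    A=np.vstack([np.column_stack([cols(q)]+[extra(q)[e] for e in c]) for q,p in D])
    x=np.linalg.lstsq(A,b,rcond=None)[0];print(c,x.round(4),np.abs(A@x-b).max().round(5))
E
```

```text
('r2x',) [-0.0007  0.1717 -0.1574  0.6284  0.3873  0.2745 -0.1761] 0.01336
('r3z',) [ 0.1821  0.1764 -0.1597  0.3016  0.2814  0.2666  0.1496] 0.0102
('r4y',) [ 0.1607  0.      0.      0.5647  0.4218  0.3064 -0.1599] 2e-05
('r4z',) [ 0.0816  0.1134 -0.1604  0.5688  0.2858  0.3111  0.0421] 0.01271
('r5z',) [ 0.0362  0.1216 -0.1573  0.6045  0.3574  0.2371 -0.0781] 0.00948
('r2x', 'r3z') [ 0.1244  0.2679 -0.1587  0.3094  0.3846  0.2701 -0.2118  0.1613] 0.01389
('r2x', 'r4y') [ 1.607e-01  1.000e-04  0.000e+00  5.647e-01  4.218e-01  3.064e-01
 -1.000e-04 -1.599e-01] 2e-05
('r2x', 'r4z') [ 0.0058  0.2365 -0.1601  0.5912  0.4186  0.3397 -0.2859  0.0668] 0.01235
('r2x', 'r5z') [ 0.0391  0.1178 -0.1573  0.6031  0.3533  0.2363  0.0102 -0.0793] 0.00941
('r3z', 'r4y') [ 1.608e-01  2.000e-04 -0.000e+00  5.643e-01  4.217e-01  3.064e-01
  2.000e-04 -1.598e-01] 2e-05
('r3z', 'r4z') [ 0.1843  0.178  -0.1595  0.2938  0.282   0.2627  0.1551 -0.0039] 0.01031
('r3z', 'r5z') [ 0.1509  0.1877 -0.1586  0.3355  0.336   0.2356  0.1337 -0.0719] 0.00863
('r4y', 'r4z') [ 1.608e-01  1.000e-04 -0.000e+00  5.646e-01  4.217e-01  3.065e-01
 -1.598e-01  1.000e-04] 1e-05
('r4y', 'r5z') [ 1.607e-01 -0.000e+00  1.000e-04  5.647e-01  4.218e-01  3.064e-01
 -1.599e-01  0.000e+00] 2e-05
('r4z', 'r5z') [ 0.082   0.158  -0.1611  0.5353  0.353   0.3048  0.0878 -0.1133] 0.0093
```

```bash
cat >> kin.py <<'E'
X=np.array([.1607,0,0,.5647,.4218,.3064])
def fk(q):
    r,r2,r3,k=rots(q);return cols(q)@X+(r3*E('x',-q[3])).apply([0,-.1599,0]),k
def ik(p,k,q0):
    f=lambda q:(lambda a:np.r_[(a[0]-p)*5,(a[1].inv()*k).as_rotvec()])(fk(q))
    o=least_squares(f,np.clip(q0,LIM[:,0]+1e-3,LIM[:,1]-1e-3),bounds=(LIM[:,0],LIM[:,1]));return o.x,np.abs(o.fun).max()
FUN=np.array([.521,.0287,.167])
LIP=np.array([.068,0,.038]);GT=np.array([-.080,0,.040])+.019*np.array([np.sin(.5),0,-np.cos(.5)])
def scoop_tool(psi,th,lip):
    Rs=E('z',psi)*E('y',th);return lip+Rs.apply(GT-LIP),Rs*E('x',np.pi)*E('y',.5)
E
python3 - <<'E'
from kin import *
s=get_state();q00=s["q"];p0,k0=fk(q00);print(p0-s["eef_pos"],(k0.inv()*R.from_quat(s["eef_rot"])).magnitude())
for psi in np.arange(-3.6,0.4,.25):
    f=np.array([np.cos(psi),np.sin(psi),0]);q=q00.copy();bad=0;dm=0;mar=9;n=16
    l0=p0-E('z',YAW).apply(GT-LIP)
    wps=[(YAW+(psi-YAW)*t,0,l0*(1-t)+(FUN-.03*f+[0,0,.075])*t+[0,0,.1*min(1,4*t)*(1-t)]) for t in np.linspace(0.05,1,n)]
    wps+=[(psi,th,FUN-.03*f+[0,0,.075 if th<.8 else .075-.05*min(1,(th-.8)/.4)]) for th in np.arange(.1,1.8,.1)]
    ths=None
    for w in wps:
        qn,e=ik(*scoop_tool(*w),q)
        if e>.01: ths=w[:2];break
        dm=max(dm,np.abs(qn-q).max());q=qn;mar=min(mar,np.min(np.minimum(q-LIM[:,0],LIM[:,1]-q)))
    print(psi.round(2),"fail at" if ths else "ok",ths,"dmax",dm.round(2),"margin",mar.round(2),q.round(2))
E
```

```text
[ 6.32916570e-05 -7.24724676e-06 -1.32354905e-05] 0.00034567604242257793
-3.6 fail at (np.float64(-3.6), np.float64(1.2000000000000002)) dmax 0.22 margin 0.17 [ 0.39  0.07 -0.53  0.73 -0.68 -2.93]
-3.35 fail at (np.float64(-3.35), np.float64(1.3000000000000003)) dmax 0.37 margin 0.15 [ 0.33  0.01 -0.7   0.99 -0.4  -2.95]
-3.1 fail at (np.float64(-3.1), np.float64(1.3000000000000003)) dmax 0.31 margin 0.15 [ 0.35  0.   -0.65  0.7  -0.31 -2.49]
-2.85 fail at (np.float64(-2.85), np.float64(1.4000000000000001)) dmax 0.18 margin 0.05 [ 0.38 -0.04 -0.61  0.3  -0.21 -1.92]
-2.6 ok None dmax 0.31 margin 0.33 [-0.24 -0.06 -0.38 -1.37 -0.73  0.07]
-2.35 ok None dmax 0.19 margin 0.63 [-0.32  0.04 -0.29 -1.32 -1.04  0.17]
-2.1 ok None dmax 0.15 margin 0.84 [-0.35  0.14 -0.18 -1.26 -1.3   0.24]
-1.85 ok None dmax 0.13 margin 0.91 [-0.34  0.25 -0.05 -1.2  -1.52  0.3 ]
-1.6 ok None dmax 0.11 margin 0.9 [-0.3   0.34  0.08 -1.14 -1.72  0.35]
-1.35 ok None dmax 0.1 margin 0.73 [-0.25  0.43  0.2  -1.08 -1.91  0.4 ]
-1.1 ok None dmax 0.11 margin 0.54 [-0.18  0.51  0.32 -1.01 -2.08  0.46]
-0.85 ok None dmax 0.14 margin 0.35 [-0.1   0.58  0.42 -0.94 -2.24  0.54]
-0.6 ok None dmax 0.17 margin 0.19 [-0.01  0.63  0.5  -0.84 -2.38  0.66]
-0.35 ok None dmax 0.2 margin 0.07 [ 0.08  0.67  0.54 -0.69 -2.48  0.83]
-0.1 ok None dmax 0.21 margin 0.01 [ 0.19  0.7   0.51 -0.47 -2.52  1.07]
0.15 ok None dmax 0.28 margin 0.02 [ 0.29  0.71  0.43 -0.21 -2.48  1.35]
```

```bash
cat > seq.py <<'E'
from kin import *
PSI=-1.6;f=np.array([np.cos(PSI),np.sin(PSI),0])
def rows(ws,n=5,fing=.5,p=None,k=None):
    s=get_state()
    if p is None:p,k=s["eef_pos"],R.from_quat(s["eef_rot"])
    for i in range(0,len(ws),n):
        out=[]
        for w in ws[i:i+n]:
            q,kk=w if len(w)==2 else scoop_tool(*w)
            out.append(" ".join(f"{v:g}" for v in np.r_[(k.inv()*kk).as_rotvec().round(3),(k.inv().apply(q-p)*100).round(2),fing]))
        print("; ".join(out),"  | z",q[2].round(3),"xy",q[:2].round(3));p,k=q,kk
E
python3 - <<'E'
from seq import *
s=get_state();p0=s["eef_pos"];l0=p0-E('z',YAW).apply(GT-LIP);print(l0)
L1=FUN-.03*f+[0,0,.075];ws=[]
sm=lambda t:t*t*(3-2*t)
for t in np.arange(1,21)/20:
    a=sm(t);b=sm(min(1,t*1.25)); ws.append((YAW+(PSI-YAW)*a,0,np.r_[l0[:2]*(1-a)+L1[:2]*a,l0[2]*(1-b)+L1[2]*b]))
rows(ws)
E
```

```text
[0.54874701 0.27278824 0.14466411]
-0.005 0.003 0.002 0.17 0.04 -0.03 0.5; -0.01 0.003 0.011 0.64 0.14 -0.13 0.5; -0.018 0.003 0.026 1.38 0.31 -0.27 0.5; -0.029 0.003 0.045 2.36 0.54 -0.45 0.5; -0.042 0.003 0.069 3.55 0.81 -0.64 0.5   | z 0.153 xy [0.49  0.367]
-0.015 -0 0.027 1.38 0.22 -0.18 0.5; -0.031 -0 0.056 2.9 0.47 -0.36 0.5; -0.048 -0 0.088 4.52 0.74 -0.51 0.5; -0.066 0 0.121 6.2 1.02 -0.62 0.5; -0.084 -0 0.154 7.92 1.3 -0.68 0.5   | z 0.197 xy [0.504 0.301]
-0.018 -0 0.034 1.73 0.02 0.01 0.5; -0.036 -0 0.066 3.41 0.05 0.09 0.5; -0.053 -0 0.098 5 0.07 0.25 0.5; -0.07 0 0.127 6.45 0.1 0.49 0.5; -0.084 -0 0.154 7.72 0.12 0.83 0.5   | z 0.226 xy [0.519 0.231]
-0.013 -0 0.023 1.03 -0.17 0.44 0.5; -0.023 -0 0.043 1.85 -0.32 0.88 0.5; -0.031 -0 0.058 2.47 -0.43 1.22 0.5; -0.037 -0 0.067 2.87 -0.5 1.44 0.5; -0.038 -0 0.07 3 -0.52 1.52 0.5   | z 0.227 xy [0.526 0.198]
```

Emit:
carry_out:
  moves: "-0.005 0.003 0.002 0.17 0.04 -0.03 0.5; -0.01 0.003 0.011 0.64 0.14 -0.13 0.5; -0.018 0.003 0.026 1.38 0.31 -0.27 0.5; -0.029 0.003 0.045 2.36 0.54 -0.45 0.5; -0.042 0.003 0.069 3.55 0.81 -0.64 0.5"

```text
time_s: 4.25
eef_pos: [0.4899, 0.3654, 0.1501]
eef_rot: [0.807, -0.535, 0.207, 0.14]
ft_force: [0.4, 0.2, -3.3]
width: 0.0129
```

Emit:
carry_out:
  moves: "-0.015 0 0.027 1.38 0.22 -0.18 0.5; -0.031 0 0.056 2.9 0.47 -0.36 0.5; -0.048 0 0.088 4.52 0.74 -0.51 0.5; -0.066 0 0.121 6.2 1.02 -0.62 0.5; -0.084 0 0.154 7.92 1.3 -0.68 0.5"

```text
time_s: 4.75
eef_pos: [0.5041, 0.2991, 0.1951]
eef_rot: [0.757, -0.604, 0.194, 0.156]
ft_force: [0.2, -0.2, -2.7]
width: 0.0133
```

Emit:
carry_out:
  moves: "-0.018 0 0.034 1.73 0.02 0.01 0.5; -0.036 0 0.066 3.41 0.05 0.09 0.5; -0.053 0 0.098 5 0.07 0.25 0.5; -0.07 0 0.127 6.45 0.1 0.49 0.5; -0.084 0 0.154 7.72 0.12 0.83 0.5"

```text
time_s: 5.25
eef_pos: [0.5191, 0.2292, 0.2246]
eef_rot: [0.701, -0.668, 0.18, 0.173]
ft_force: [0.9, 1.0, -3.5]
width: 0.0134
```

Emit:
carry_out:
  moves: "-0.013 0 0.023 1.03 -0.17 0.44 0.5; -0.023 0 0.043 1.85 -0.32 0.88 0.5; -0.031 0 0.058 2.47 -0.43 1.22 0.5; -0.037 0 0.067 2.87 -0.5 1.44 0.5; -0.038 0 0.07 3 -0.52 1.52 0.5"

```text
time_s: 5.75
eef_pos: [0.5258, 0.1967, 0.2251]
eef_rot: [-0.675, 0.695, -0.173, -0.18]
ft_force: [-0.7, 0.3, -3.6]
width: 0.0131
```

```bash
python3 - <<'E'
from seq import *
s=get_state();print(s["time_s"],s["q"].round(3),s["eef_pos"],s["ft_force"],s["width"])
t=snapshot("top");sc=snapshot("scene");w=snapshot("wrist")
a=cv2.resize(t["color"][150:260,140:345,::-1],(560,300),interpolation=cv2.INTER_CUBIC)
b=cv2.resize(sc["color"][110:290,170:400,::-1],(383,300),interpolation=cv2.INTER_CUBIC)
c=cv2.resize(w["color"][:,:,::-1],(400,300))
im=np.zeros((600,800,3),np.uint8);im[:300,:560]=a;im[300:,:383]=b;im[300:,400:]=c
cv2.imwrite("pics/c3.png",im)
k=[(PSI,th,FUN-.03*f+[0,0,.075 if th<.8 else .075-.05*min(1,(th-.8)/.4)]) for th in np.r_[.03,.08,np.arange(.15,.95,.07),np.arange(.95,1.76,.04)]]
print(len(k));rows(k)
E
```

```text
5.75 [ 0.817  0.421 -0.145  0.329 -1.407 -0.968] [0.52579934 0.19668673 0.22511194] [-0.65733116  0.31222717 -3.59114561] 0.013088851224359264
35
0.001 -0.035 0.001 0.25 -0.02 -0.58 0.5; 0.001 -0.085 0.001 0.55 -0.02 -1.21 0.5; 0.001 -0.155 0.001 1.03 -0.02 -2.06 0.5; 0.001 -0.225 0.001 1.57 -0.02 -2.87 0.5; 0.001 -0.295 0.001 2.17 -0.02 -3.65 0.5   | z 0.268 xy [0.526 0.196]
0 -0.07 -0 0.41 0 -0.89 0.5; -0 -0.14 -0 0.88 0 -1.75 0.5; 0 -0.21 -0 1.4 0 -2.57 0.5; -0 -0.28 -0 1.99 0 -3.35 0.5; 0 -0.35 -0 2.62 0 -4.1 0.5   | z 0.313 xy [0.525 0.179]
0 -0.07 0 0.41 -0 -0.89 0.5; -0 -0.14 0 0.88 0 -1.75 0.5; -0 -0.21 -0 1.49 0 -1.95 0.5; -0 -0.28 0 2.2 -0 -1.87 0.5; -0 -0.31 -0 2.51 0 -1.82 0.5   | z 0.328 xy [0.525 0.151]
0 -0.04 0 0.44 -0 -0.06 0.5; 0 -0.08 -0 0.91 0 -0.11 0.5; 0 -0.12 0 1.39 -0 -0.15 0.5; -0 -0.16 -0 1.89 0 -0.18 0.5; -0 -0.2 -0 2.41 0 -0.2 0.5   | z 0.319 xy [0.524 0.129]
0 -0.04 0 0.53 -0 -0.11 0.5; 0 -0.08 0 0.85 -0 -0.52 0.5; -0 -0.12 0 1.11 -0 -1.01 0.5; 0 -0.16 0 1.4 -0 -1.49 0.5; 0 -0.2 0 1.7 -0 -1.96 0.5   | z 0.324 xy [0.523 0.103]
0 -0.04 0 0.23 -0 -0.51 0.5; -0 -0.08 -0 0.47 0 -1.01 0.5; -0 -0.12 -0 0.74 0 -1.5 0.5; -0 -0.16 0 1.02 -0 -1.99 0.5; 0 -0.2 -0 1.32 -0 -2.45 0.5   | z 0.331 xy [0.522 0.076]
-0 -0.04 0 0.23 0 -0.51 0.5; -0 -0.08 -0 0.47 0 -1.01 0.5; -0 -0.12 -0 0.74 0 -1.5 0.5; -0 -0.16 -0 1.02 0 -1.99 0.5; -0 -0.2 -0 1.32 0 -2.45 0.5   | z 0.331 xy [0.522 0.048]
```

View pics/c3.png

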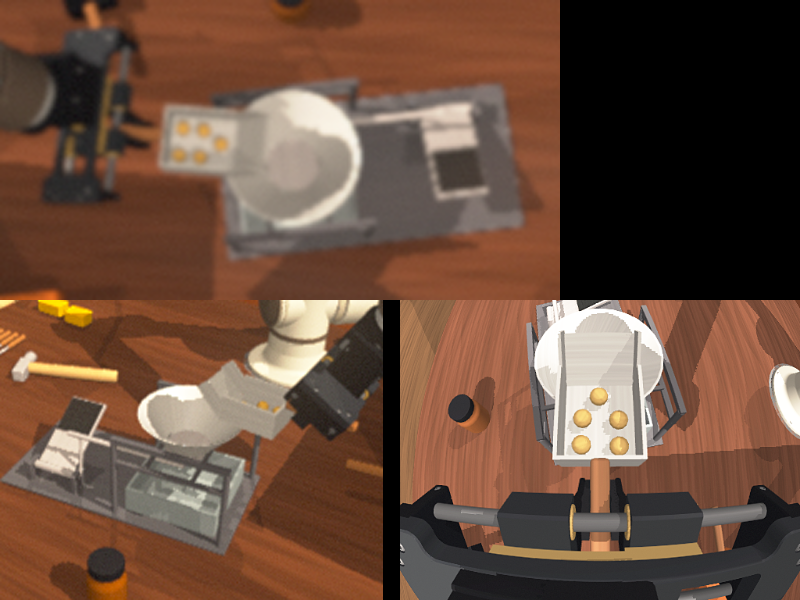

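The five nuggets are in the level scoop. In the wrist tile the lip (600,338) is centred over the funnel (600,355). I tip slowly.

Emit:
carry_out:
  moves: "0.001 -0.035 0.001 0.25 -0.02 -0.58 0.5; 0.001 -0.085 0.001 0.55 -0.02 -1.21 0.5; 0.001 -0.155 0.001 1.03 -0.02 -2.06 0.5; 0.001 -0.225 0.001 1.57 -0.02 -2.87 0.5; 0.001 -0.295 0.001 2.17 -0.02 -3.65 0.5"

```text
time_s: 6.4
eef_pos: [0.5259, 0.1957, 0.2698]
eef_rot: [-0.693, 0.714, -0.071, -0.072]
ft_force: [-0.5, 0.3, -2.1]
width: 0.0135
```

Emit:
carry_out:
  moves: "0 -0.07 0 0.41 0 -0.89 0.5; 0 -0.14 0 0.88 0 -1.75 0.5; 0 -0.21 0 1.4 0 -2.57 0.5; 0 -0.28 0 1.99 0 -3.35 0.5; 0 -0.35 0 2.62 0 -4.1 0.5"

```text
time_s: 6.9
eef_pos: [0.5249, 0.178, 0.3156]
eef_rot: [-0.695, 0.715, 0.05, 0.053]
ft_force: [-0.9, -0.6, -4.5]
width: 0.0133
```

Emit:
carry_out:
  moves: "0 -0.07 0 0.41 0 -0.89 0.5; 0 -0.14 0 0.88 0 -1.75 0.5; 0 -0.21 0 1.49 0 -1.95 0.5; 0 -0.28 0 2.2 0 -1.87 0.5; 0 -0.31 0 2.51 0 -1.82 0.5"

```text
time_s: 7.4
eef_pos: [0.524, 0.1494, 0.3295]
eef_rot: [-0.679, 0.699, 0.156, 0.162]
ft_force: [-0.1, -1.0, -3.9]
width: 0.013
```

Emit:
carry_out:
  moves: "0 -0.04 0 0.44 0 -0.06 0.5; 0 -0.08 0 0.91 0 -0.11 0.5; 0 -0.12 0 1.39 0 -0.15 0.5; 0 -0.16 0 1.89 0 -0.18 0.5; 0 -0.2 0 2.41 0 -0.2 0.5"

```text
time_s: 7.9
eef_pos: [0.5234, 0.1278, 0.3208]
eef_rot: [-0.661, 0.679, 0.222, 0.23]
ft_force: [-0.0, -0.2, -3.9]
width: 0.0135
```

Emit:
carry_out:
  moves: "0 -0.04 0 0.53 0 -0.11 0.5; 0 -0.08 0 0.85 0 -0.52 0.5; 0 -0.12 0 1.11 0 -1.01 0.5; 0 -0.16 0 1.4 0 -1.49 0.5; 0 -0.2 0 1.7 0 -1.96 0.5"

```text
time_s: 8.4
eef_pos: [0.5228, 0.1022, 0.3264]
eef_rot: [-0.635, 0.653, 0.286, 0.297]
ft_force: [0.7, 0.8, -2.0]
width: 0.0134
```

Emit:
carry_out:
  moves: "0 -0.04 0 0.23 0 -0.51 0.5; 0 -0.08 0 0.47 0 -1.01 0.5; 0 -0.12 0 0.74 0 -1.5 0.5; 0 -0.16 0 1.02 0 -1.99 0.5; 0 -0.2 0 1.32 0 -2.45 0.5"

```text
time_s: 8.9
eef_pos: [0.522, 0.075, 0.3324]
eef_rot: [-0.604, 0.62, 0.348, 0.361]
ft_force: [-0.3, 0.0, -2.9]
width: 0.0133
```

Emit:
carry_out:
  moves: "0 -0.04 0 0.23 0 -0.51 0.5; 0 -0.08 0 0.47 0 -1.01 0.5; 0 -0.12 0 0.74 0 -1.5 0.5; 0 -0.16 0 1.02 0 -1.99 0.5; 0 -0.2 0 1.32 0 -2.45 0.5"

```text
time_s: 9.4
eef_pos: [0.5215, 0.0477, 0.332]
eef_rot: [-0.565, 0.581, 0.408, 0.421]
ft_force: [-0.2, 0.6, -2.3]
width: 0.0136
```

```bash
cat > look.py <<'E'
from seq import *
import sys
s=get_state();print(s["time_s"],s["q"].round(3),s["eef_pos"].round(4),s["eef_rot"].round(4),s["ft_force"].round(1),s["width"])
t=snapshot("top");sc=snapshot("scene");w=snapshot("wrist")
a=cv2.resize(t["color"][150:260,110:345,::-1],(640,300),interpolation=cv2.INTER_CUBIC)
b=cv2.resize(sc["color"][90:290,150:400,::-1],(375,300),interpolation=cv2.INTER_CUBIC)
c=cv2.resize(w["color"][:,:,::-1],(400,300))
im=np.zeros((600,800,3),np.uint8);im[:300,:640]=a;im[300:,:375]=b;im[300:,400:]=c
cv2.imwrite(sys.argv[1],im)
E
python3 look.py pics/c4.png
```

```text
9.4 [-0.334  0.364  0.078 -1.173 -1.756  0.375] [0.5215 0.0477 0.332 ] [-0.5648  0.5811  0.4078  0.4209] [-0.2  0.6 -2.3] 0.01361199375764997
```

View pics/c4.png

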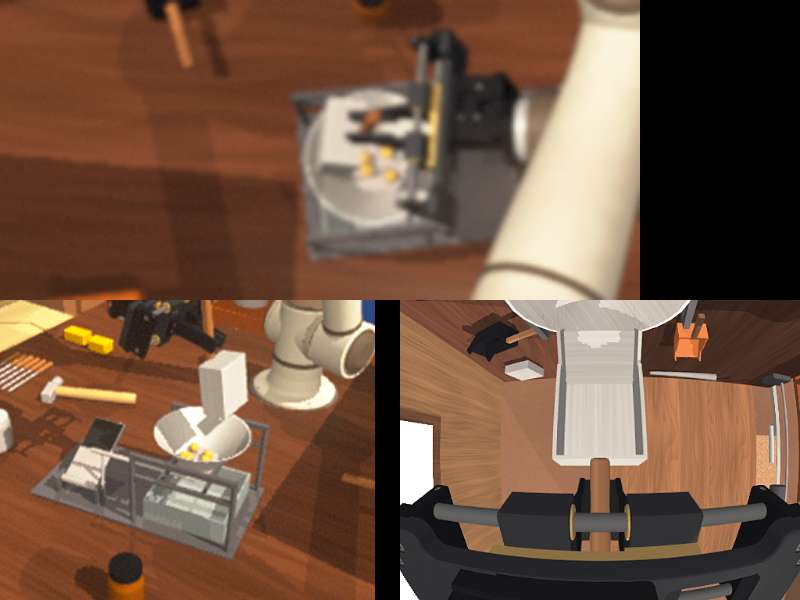

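The wrist tile shows the scoop empty, and the nuggets are lying in the funnel: four visible in the top tile, around (375,165). Now I tip the scoop back and return it.

```bash
python3 - <<'E'
from seq import *
ths=np.r_[1.70,np.arange(1.60,0.04,-.11),0.0]
A=[(PSI,th,FUN-.03*f+[0,0,.025+.05*min(1,(i+1)/5)]) for i,th in enumerate(ths)]
G0=np.array([.4845,.395,.0233]);l0=G0-E('z',YAW).apply(GT-LIP);print(l0)
L1=FUN-.03*f+[0,0,.075];lf=l0+[0,0,.05];sm=lambda t:t*t*(3-2*t);n=15
B=[]
for t in np.arange(1,n+1)/n:
    a=sm(t);b=sm(max(0,t*1.6-.6)); B.append((PSI+(YAW-PSI)*a,0,np.r_[L1[:2]*(1-a)+lf[:2]*a,L1[2]*(1-b)+lf[2]*b]))
print(len(A));rows(A+B)
E
```

```text
[0.54885813 0.27191987 0.03797407]
17
-0.001 0.051 -0.002 -1.29 0.02 0.39 0.5; -0.001 0.151 -0.002 -2.64 0.02 1.41 0.5; -0.001 0.261 -0.002 -3.88 0.03 2.61 0.5; -0.001 0.371 -0.002 -4.95 0.03 3.82 0.5; -0 0.481 -0.003 -5.85 0.04 5.04 0.5   | z 0.37 xy [0.523 0.114]
0 0.11 -0 -0.51 0 1.45 0.5; 0 0.22 0 -0.86 0 2.94 0.5; 0 0.33 0 -1.04 0 4.47 0.5; 0 0.44 0 -1.06 0 6 0.5; 0 0.55 -0 -0.91 0 7.53 0.5   | z 0.323 xy [0.525 0.173]
-0 0.11 0 -0.51 -0 1.45 0.5; -0 0.22 0 -0.86 -0 2.94 0.5; -0 0.33 0 -1.04 -0 4.47 0.5; -0 0.44 0 -1.06 -0 6 0.5; -0 0.55 0 -0.91 0 7.53 0.5   | z 0.251 xy [0.526 0.198]
-0 0.11 0 -0.51 -0 1.45 0.5; 0 0.17 0 -0.72 -0 2.26 0.5; 0.003 0.17 -0.006 -0.98 0.06 2.17 0.5; 0.01 0.17 -0.023 -1.7 0.24 1.92 0.5; 0.021 0.17 -0.049 -2.81 0.52 1.54 0.5   | z 0.227 xy [0.521 0.22 ]
0.017 0 -0.032 -1.32 0.28 -0.72 0.5; 0.038 0 -0.07 -2.86 0.6 -1.56 0.5; 0.061 -0 -0.111 -4.56 0.96 -2.41 0.5; 0.085 0 -0.155 -6.69 1.33 -2.64 0.5; 0.109 0 -0.2 -9.18 1.71 -2.21 0.5   | z 0.203 xy [0.502 0.31 ]
0.024 -0 -0.044 -2.7 -0.08 0.9 0.5; 0.047 0 -0.086 -5.43 -0.16 2.12 0.5; 0.067 0 -0.123 -8.01 -0.23 3.51 0.5; 0.085 0 -0.155 -10.3 -0.3 4.88 0.5; 0.098 0 -0.18 -12.12 -0.35 6.07 0.5   | z 0.091 xy [0.486 0.386]
0.009 0 -0.016 -1.19 -0.17 0.85 0.5; 0.012 0 -0.022 -1.63 -0.23 1.17 0.5   | z 0.073 xy [0.484 0.395]
```

Emit:
carry_out:
  moves: "-0.001 0.051 -0.002 -1.29 0.02 0.39 0.5; -0.001 0.151 -0.002 -2.64 0.02 1.41 0.5; -0.001 0.261 -0.002 -3.88 0.03 2.61 0.5; -0.001 0.371 -0.002 -4.95 0.03 3.82 0.5; 0 0.481 -0.003 -5.85 0.04 5.04 0.5"

```text
time_s: 10.05
eef_pos: [0.523, 0.1153, 0.373]
eef_rot: [-0.647, 0.664, 0.259, 0.27]
ft_force: [-0.0, 0.3, -2.8]
width: 0.013
```

Emit:
carry_out:
  moves: "0 0.11 0 -0.51 0 1.45 0.5; 0 0.22 0 -0.86 0 2.94 0.5; 0 0.33 0 -1.04 0 4.47 0.5; 0 0.44 0 -1.06 0 6 0.5; 0 0.55 0 -0.91 0 7.53 0.5"

```text
time_s: 10.55
eef_pos: [0.5242, 0.175, 0.3244]
eef_rot: [-0.694, 0.712, 0.074, 0.079]
ft_force: [0.1, -0.1, -2.7]
width: 0.0134
```

Emit:
carry_out:
  moves: "0 0.11 0 -0.51 0 1.45 0.5; 0 0.22 0 -0.86 0 2.94 0.5; 0 0.33 0 -1.04 0 4.47 0.5; 0 0.44 0 -1.06 0 6 0.5; 0 0.55 0 -0.91 0 7.53 0.5"

```text
time_s: 11.05
eef_pos: [0.5252, 0.2003, 0.252]
eef_rot: [-0.688, 0.707, -0.116, -0.117]
ft_force: [-0.4, -0.6, -2.8]
width: 0.0132
```

Emit:
carry_out:
  moves: "0 0.11 0 -0.51 0 1.45 0.5; 0 0.17 0 -0.72 0 2.26 0.5; 0.003 0.17 -0.006 -0.98 0.06 2.17 0.5; 0.01 0.17 -0.023 -1.7 0.24 1.92 0.5; 0.021 0.17 -0.049 -2.81 0.52 1.54 0.5"

```text
time_s: 11.55
eef_pos: [0.5216, 0.2212, 0.2296]
eef_rot: [0.694, -0.677, 0.177, 0.17]
ft_force: [0.1, -0.2, -1.6]
width: 0.0134
```

Emit:
carry_out:
  moves: "0.017 0 -0.032 -1.32 0.28 -0.72 0.5; 0.038 0 -0.07 -2.86 0.6 -1.56 0.5; 0.061 0 -0.111 -4.56 0.96 -2.41 0.5; 0.085 0 -0.155 -6.69 1.33 -2.64 0.5; 0.109 0 -0.2 -9.18 1.71 -2.21 0.5"

```text
time_s: 12.05
eef_pos: [0.5019, 0.3138, 0.2049]
eef_rot: [0.767, -0.592, 0.197, 0.149]
ft_force: [0.2, 0.5, -2.8]
width: 0.0133
```

Emit:
carry_out:
  moves: "0.024 0 -0.044 -2.7 -0.08 0.9 0.5; 0.047 0 -0.086 -5.43 -0.16 2.12 0.5; 0.067 0 -0.123 -8.01 -0.23 3.51 0.5; 0.085 0 -0.155 -10.3 -0.3 4.88 0.5; 0.098 0 -0.18 -12.12 -0.35 6.07 0.5"

```text
time_s: 12.55
eef_pos: [0.4852, 0.3889, 0.0911]
eef_rot: [0.824, -0.51, 0.211, 0.13]
ft_force: [-0.1, -0.2, -2.2]
width: 0.0132
```

Emit:
carry_out:
  moves: "0.009 0 -0.016 -1.19 -0.17 0.85 0.5; 0.012 0 -0.022 -1.63 -0.23 1.17 0.5; 0.012 0 -0.022 -1.63 -0.23 1.17 0.5; 0.012 0 -0.022 -1.63 -0.23 1.17 0.5"

```text
time_s: 12.95
eef_pos: [0.4848, 0.3959, 0.0749]
eef_rot: [0.829, -0.502, 0.212, 0.127]
ft_force: [0.2, -0.9, -2.0]
width: 0.0134
```

```bash
python3 look.py pics/c5.png; python3 - <<'E'
from seq import *
G0=np.array([.4845,.395,.0233]);k=tool(YAW,.5)
plan([(G0+[0,0,.01],k),(G0,k)])
E
```

```text
12.95 [ 1.117  0.621 -0.248  0.46  -1.061 -0.935] [0.4848 0.3959 0.0749] [ 0.8288 -0.5017  0.2125  0.1273] [ 0.2 -0.9 -2. ] 0.013409609562119493
turn [-0.002 -0.    -0.001] cm [-1.96  0.07  3.67] rows>= 0.8
turn [0. 0. 0.] cm [-0.48 -0.    0.88] rows>= 0.2
```

View pics/c5.png

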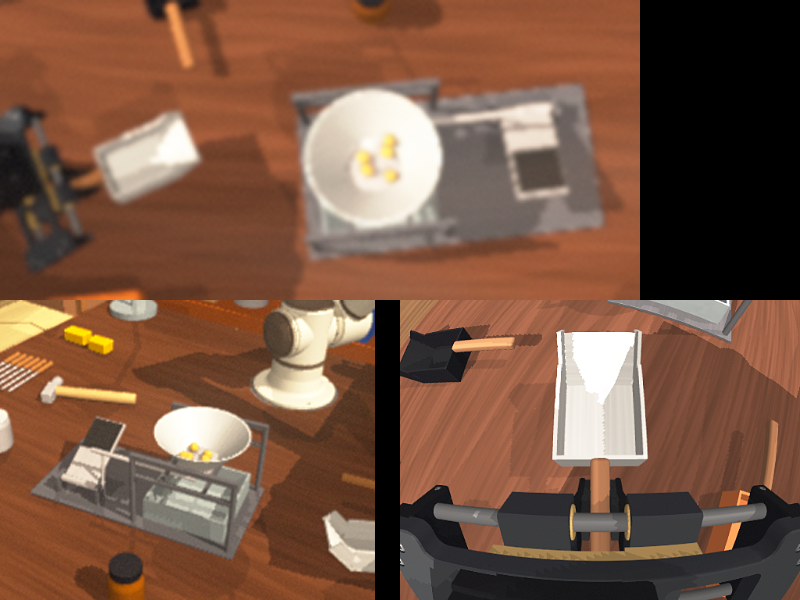

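The funnel holds the nuggets: two at (364,163), two at (388,147) and one at (391,176), so five. The scoop is empty and level. I lower it slowly.

Emit:
carry_out:
  moves: "-0.002 0 -0.001 -0.7 0.03 1.3 0.5; -0.002 0 -0.001 -1.4 0.05 2.6 0.5; -0.002 0 -0.001 -1.96 0.07 3.67 0.5; -0.002 0 -0.001 -2.15 0.07 4.02 0.5; -0.002 0 -0.001 -2.25 0.07 4.2 0.5"

```text
time_s: 13.6
eef_pos: [0.4839, 0.3943, 0.025]
eef_rot: [0.829, -0.501, 0.212, 0.13]
ft_force: [0.2, 0.2, -2.1]
width: 0.0135
```

Emit:
carry_out:
  moves: "0 0 0 -0.05 0 0.09 0.5; 0 0 0 -0.1 0 0.18 0.5; 0 0 0 -0.14 0 0.26 0.5; 0 0 0 -0.14 0 0.26 0.5; 0 0 0 -0.14 0 0.26 0.5"

```text
time_s: 14.1
eef_pos: [0.4842, 0.3952, 0.0237]
eef_rot: [0.829, -0.501, 0.212, 0.128]
ft_force: [-0.6, 1.7, -1.3]
width: 0.0133
```

Emit:
carry_out:
  moves: "0 0 0 -0.03 0 0.05 0.5; 0 0 0 -0.05 0 0.09 0.5; 0 0 0 -0.05 0 0.09 0.5"

```text
time_s: 14.4
eef_pos: [0.4842, 0.3953, 0.0232]
eef_rot: [0.829, -0.501, 0.212, 0.129]
ft_force: [-2.5, 1.7, 4.5]
width: 0.0133
```

```bash
python3 - <<'E'
from seq import *
s=get_state();print(s["time_s"],s["eef_pos"],s["ft_force"],s["wrist_torque"])
E
```

```text
14.4 [0.48419006 0.39530617 0.0232378 ] [-2.52297223  1.72295464  4.45676634] [ 0.69145727  0.83227985 -0.23840446]
```

It's on the bench: the vertical force changed from −2 to +4.5 N. I release it and back away along the tool axis.

Emit:
carry_out:
  moves: "0 0 0 0 0 0 1.6; 0 0 0 0 0 0 2.2; 0 0 0 0 0 0 3; 0 0 0 0 0 0 4.5; 0 0 0 0 0 0 4.5"
  force: 20

```text
time_s: 14.9
eef_pos: [0.484, 0.3946, 0.022]
eef_rot: [0.829, -0.501, 0.212, 0.129]
ft_force: [-1.8, -0.4, -0.4]
width: 0.0383
```

Emit:
carry_out:
  moves: "0 0 0 0 0 -1 4.5; 0 0 0 0 0 -3 4.5; 0 0 0 0 0 -6 4.5; 0 0 0 0 0 -10 4.5; 0 0 0 0 0 -13 4.5"

```text
time_s: 15.4
eef_pos: [0.4549, 0.452, 0.1391]
eef_rot: [0.829, -0.501, 0.212, 0.128]
ft_force: [-0.0, 0.3, -0.5]
width: 0.045
```

```bash
python3 look.py pics/c6.png
python3 - <<'E'
from seq import *
s=get_state();q=s["q"];p0=s["eef_pos"]
PAD=np.array([.5195,-.182,.088]);dy=.165
# tool down, closed fingers; yaw options
r0=R.from_quat(s["eef_rot"])
from scipy.spatial.transform import Slerp
for yaw in (YAW,dy-np.pi/2,dy-np.pi,dy):
    k=tool(yaw,0);qq=q.copy();m=9
    for t in np.linspace(.1,1,10):
        p=p0*(1-t)+(PAD+[0,0,.1])*t+[0,0,.5*t*(1-t)]
        qq,e=ik(p,Slerp([0,1],R.concatenate([r0,k]))(t),qq);m=min(m,np.min(np.minimum(qq-LIM[:,0],LIM[:,1]-qq)))
    print(yaw,e.round(4),qq.round(2),m.round(2))
E
```

```text
15.4 [ 1.198  0.597 -0.089  0.392 -1.252 -0.908] [0.4549 0.452  0.1391] [ 0.8293 -0.5011  0.2118  0.1276] [-0.   0.3 -0.5] 0.04502979834053942
-1.089 0.0 [-0.04  0.29 -0.23  0.   -1.06  0.52] 0.76
-1.4057963267948965 0.0 [-0.04  0.29 -0.23  0.   -1.06  0.21] 0.78
-2.976592653589793 0.0 [-0.04  0.29 -0.23 -0.   -1.06 -1.36] 0.83
0.165 0.0 [-0.04  0.29 -0.23  0.   -1.05  1.78] 0.71
```

View pics/c6.png

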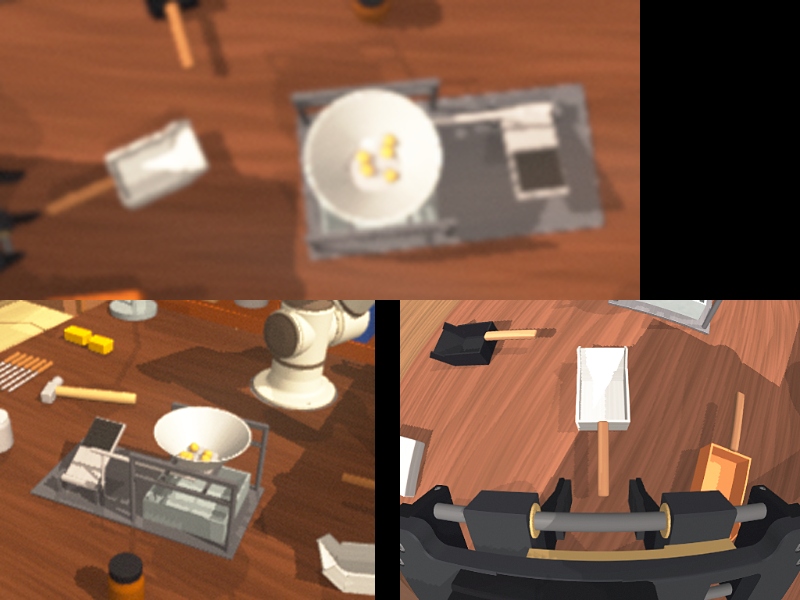

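The released scoop stands upright, empty, at about its first place, and all five nuggets are still in the funnel. Next I go over to the treadle with the fingers closed, passing high above the funnel.

```bash
python3 - <<'E'
from seq import *
from scipy.spatial.transform import Slerp
from scipy.interpolate import make_interp_spline
s=get_state();p0=s["eef_pos"];r0=R.from_quat(s["eef_rot"])
k=tool(.165-np.pi/2,0);PAD=np.array([.523,-.1815,.088])
P=make_interp_spline([0,.25,.75,1],[p0,[.47,.30,.33],[.51,-.05,.34],PAD+[0,0,.03]],k=2)
n=22;sm=lambda t:t*t*(3-2*t);ws=[];sl=Slerp([0,1],R.concatenate([r0,k]))
for t in np.arange(1,n+1)/n: ws.append((P(sm(t)),sl(sm(t))))
print(np.array([w[0] for w in ws]).round(2).tolist())
rows(ws,fing=0)
E
```

```text
[[0.46, 0.45, 0.14], [0.46, 0.44, 0.16], [0.46, 0.42, 0.19], [0.46, 0.4, 0.22], [0.46, 0.38, 0.25], [0.47, 0.34, 0.29], [0.47, 0.31, 0.32], [0.47, 0.27, 0.35], [0.48, 0.22, 0.38], [0.48, 0.17, 0.4], [0.49, 0.12, 0.4], [0.5, 0.07, 0.4], [0.5, 0.02, 0.39], [0.51, -0.02, 0.37], [0.51, -0.06, 0.33], [0.51, -0.09, 0.3], [0.52, -0.12, 0.25], [0.52, -0.14, 0.21], [0.52, -0.16, 0.18], [0.52, -0.17, 0.15], [0.52, -0.18, 0.13], [0.52, -0.18, 0.12]]
-0 -0.003 0.002 0.56 0.13 -0.38 0; -0.002 -0.011 0.007 2.15 0.5 -1.42 0; -0.004 -0.025 0.016 4.65 1.1 -2.96 0; -0.007 -0.043 0.027 7.91 1.91 -4.8 0; -0.011 -0.065 0.041 11.78 2.92 -6.71 0   | z 0.254 xy [0.462 0.376]
-0.004 -0.025 0.016 4.25 1.04 -2.01 0; -0.009 -0.053 0.034 8.85 2.22 -3.68 0; -0.014 -0.083 0.053 13.66 3.55 -4.8 0; -0.019 -0.115 0.073 18.56 4.99 -5.21 0; -0.025 -0.148 0.094 23.46 6.55 -4.82 0   | z 0.395 xy [0.484 0.173]
-0.006 -0.033 0.021 5.06 1.15 0.56 0; -0.011 -0.067 0.042 9.78 2.3 2.08 0; -0.017 -0.1 0.063 13.84 3.41 4.6 0; -0.022 -0.132 0.083 17.19 4.46 7.99 0; -0.027 -0.162 0.103 19.86 5.42 12.06 0   | z 0.334 xy [ 0.511 -0.056]
-0.005 -0.028 0.018 2.81 0.51 4.16 0; -0.009 -0.053 0.034 5.08 0.96 8.57 0; -0.013 -0.075 0.047 6.86 1.35 12.92 0; -0.016 -0.093 0.059 8.18 1.67 16.85 0; -0.018 -0.106 0.067 9.09 1.91 20.02 0   | z 0.145 xy [ 0.522 -0.171]
-0.001 -0.009 0.005 0.76 0.07 2.03 0; -0.002 -0.011 0.007 1.03 0.09 2.75 0   | z 0.118 xy [ 0.523 -0.182]
```

Emit:
carry_out:
  moves: "0 -0.003 0.002 0.56 0.13 -0.38 4.5; -0.002 -0.011 0.007 2.15 0.5 -1.42 4.5; -0.004 -0.025 0.016 4.65 1.1 -2.96 0; -0.007 -0.043 0.027 7.91 1.91 -4.8 0; -0.011 -0.065 0.041 11.78 2.92 -6.71 0"

```text
time_s: 16.05
eef_pos: [0.4623, 0.3718, 0.2524]
eef_rot: [0.824, -0.523, 0.184, 0.114]
ft_force: [0.2, 0.2, 0.4]
width: 0.0282
```

Emit:
carry_out:
  moves: "-0.004 -0.025 0.016 4.25 1.04 -2.01 0; -0.009 -0.053 0.034 8.85 2.22 -3.68 0; -0.014 -0.083 0.053 13.66 3.55 -4.8 0; -0.019 -0.115 0.073 18.56 4.99 -5.21 0; -0.025 -0.148 0.094 23.46 6.55 -4.82 0"

```text
time_s: 16.55
eef_pos: [0.4835, 0.1727, 0.3952]
eef_rot: [0.808, -0.571, 0.122, 0.074]
ft_force: [1.1, 0.1, 0.1]
width: 0.0006
```

Emit:
carry_out:
  moves: "-0.006 -0.033 0.021 5.06 1.15 0.56 0; -0.011 -0.067 0.042 9.78 2.3 2.08 0; -0.017 -0.1 0.063 13.84 3.41 4.6 0; -0.022 -0.132 0.083 17.19 4.46 7.99 0; -0.027 -0.162 0.103 19.86 5.42 12.06 0"

```text
time_s: 17.05
eef_pos: [0.509, -0.0567, 0.3339]
eef_rot: [0.784, -0.618, 0.053, 0.031]
ft_force: [1.0, 0.4, -0.5]
width: 0.0003
```

Emit:
carry_out:
  moves: "-0.005 -0.028 0.018 2.81 0.51 4.16 0; -0.009 -0.053 0.034 5.08 0.96 8.57 0; -0.013 -0.075 0.047 6.86 1.35 12.92 0; -0.016 -0.093 0.059 8.18 1.67 16.85 0; -0.018 -0.106 0.067 9.09 1.91 20.02 0"

```text
time_s: 17.55
eef_pos: [0.5183, -0.1712, 0.143]
eef_rot: [0.764, -0.646, 0.005, 0.007]
ft_force: [-0.1, 0.6, 0.8]
width: 0.0007
```

```bash
python3 look.py pics/c7.png; python3 - <<'E'
from seq import *
plan([([.523,-.1815,.110],tool(.165-np.pi/2,0))])
E
```

```text
17.55 [-0.013  0.322 -0.311  0.02  -0.939  0.168] [ 0.5183 -0.1712  0.143 ] [ 0.7636 -0.6456  0.0046  0.0065] [-0.1  0.6  0.8] 0.0007018158335765114
turn [ 0.007 -0.016  0.003] cm [ 1.11 -0.31  3.35] rows>= 0.7
```

View pics/c7.png

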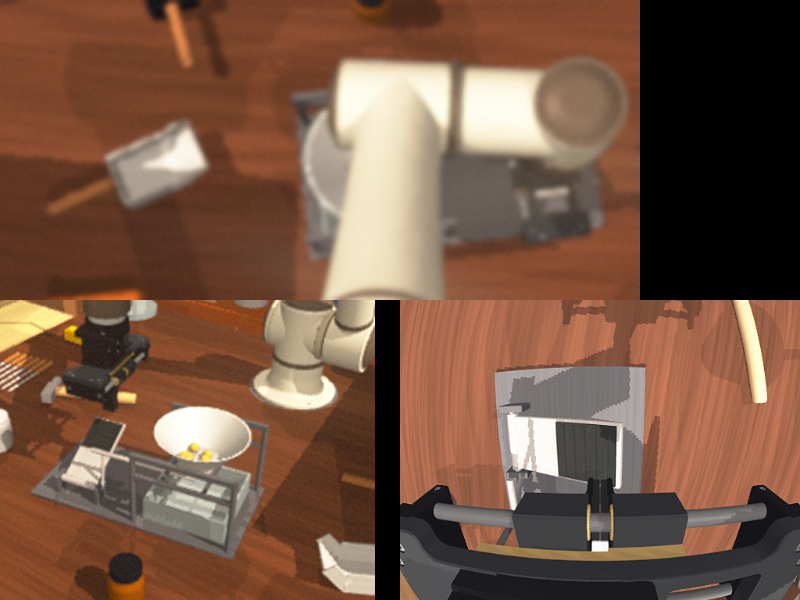

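```bash
python3 - <<'E'
from h import *
r=snapshot("wrist");K,T=r["camera_matrix"],r["extrinsics"]
D=np.array([.5214,.0286,0]);M=R.from_euler('z',.1652)
for n,u,v,z in [("far free corner",622,425,.0986),("pad far inner",560,420,.074),("far hinge-side plate",508,416,.047),("near free corner",613,488,.0986),("free edge mid-ish",618,460,.0986),("base far right",645,367,.006),("base far left",497,372,.006)]:
    d=np.array([(u-400)*1.28-K[0,2],(v-300)*1.28-K[1,2]]);m=np.linalg.norm(d);th=m/K[0,0]
    w=T[:3,:3]@np.append(d/m*np.sin(th),np.cos(th));p=T[:3,3]+w*(z-T[2,3])/w[2]
    print(n,p.round(4),"local",M.inv().apply(p-D).round(4))
print("pad local",M.inv().apply(np.array([.523,-.1815,.088])-D))
E
```

```text
far free corner [ 0.5045 -0.2178  0.0986] local [-0.0572 -0.2403  0.0986]
pad far inner [ 0.5648 -0.2085  0.074 ] local [ 0.0039 -0.241   0.074 ]
far hinge-side plate [ 0.6323 -0.1992  0.047 ] local [ 0.0719 -0.243   0.047 ]
near free corner [ 0.5009 -0.1539  0.0986] local [-0.0502 -0.1767  0.0986]
free edge mid-ish [ 0.5018 -0.1839  0.0986] local [-0.0543 -0.2064  0.0986]
base far right [ 0.4766 -0.2836  0.006 ] local [-0.0955 -0.3006  0.006 ]
base far left [ 0.6716 -0.2496  0.006 ] local [ 0.1024 -0.2991  0.006 ]
pad local [-0.03297265 -0.20750271  0.088     ]
```

```bash
python3 - <<'E'
from seq import *
plan([([.527,-.182,.105],tool(.165-np.pi/2,0))])
E
```

```text
turn [ 0.002 -0.017  0.004] cm [ 1.23 -0.5   4.05] rows>= 0.9
```

Emit:
carry_out:
  moves: "0.002 -0.017 0.004 0.6 -0.25 1 0; 0.002 -0.017 0.004 1.23 -0.5 2.5 0; 0.002 -0.017 0.004 1.23 -0.5 4 0; 0.002 -0.017 0.004 1.23 -0.5 4 0; 0.002 -0.017 0.004 1.23 -0.5 4 0"

```text
time_s: 18.25
eef_pos: [0.5277, -0.1811, 0.1049]
eef_rot: [0.764, -0.646, 0.0, -0.0]
ft_force: [0.2, -0.3, -0.1]
width: 0.0008
```

Emit:
carry_out:
  moves: "0 0 0 0 0 0.3 0; 0 0 0 0 0 0.6 0; 0 0 0 0 0 0.9 0; 0 0 0 0 0 1.2 0; 0 0 0 0 0 1.2 0"

```text
time_s: 18.75
eef_pos: [0.5272, -0.181, 0.0925]
eef_rot: [0.763, -0.646, -0.0, -0.0]
ft_force: [-0.2, -0.6, -0.6]
width: 0.0002
```

Emit:
carry_out:
  moves: "0 0 0 0 0 0.3 0; 0 0 0 0 0 0.6 0; 0 0 0 0 0 0.9 0; 0 0 0 0 0 1.2 0; 0 0 0 0 0 1.2 0"

```text
time_s: 19.25
eef_pos: [0.5275, -0.1812, 0.0808]
eef_rot: [0.763, -0.646, 0.0, -0.0]
ft_force: [-1.1, -0.4, 4.5]
width: 0.0006
```

Emit:
carry_out:
  moves: "0 0 0 0 0 0.3 0; 0 0 0 0 0 0.6 0; 0 0 0 0 0 0.9 0; 0 0 0 0 0 1.2 0; 0 0 0 0 0 1.2 0"

```text
time_s: 19.75
eef_pos: [0.5267, -0.1813, 0.0691]
eef_rot: [0.763, -0.646, -0.001, 0.0]
ft_force: [-3.2, 0.1, 8.0]
width: 0.0006
```

Emit:
carry_out:
  moves: "0 0 0 0 0 0.15 0; 0 0 0 0 0 0.3 0; 0 0 0 0 0 0.3 0"

```text
time_s: 20.05
eef_pos: [0.5263, -0.1813, 0.0662]
eef_rot: [0.763, -0.646, -0.001, 0.001]
ft_force: [-4.3, -0.1, 7.8]
width: 0.0004
```

Emit:
carry_out:
  moves: "0 0 0 0 0 0.15 0; 0 0 0 0 0 0.3 0; 0 0 0 0 0 0.3 0"

```text
time_s: 20.35
eef_pos: [0.526, -0.1814, 0.0632]
eef_rot: [0.763, -0.646, -0.001, 0.001]
ft_force: [-3.6, -0.7, 8.7]
width: 0.0004
```

Emit:
carry_out:
  moves: "0 0 0 0 0 0.1 0; 0 0 0 0 0 0.2 0; 0 0 0 0 0 0.2 0"

```text
time_s: 20.65
eef_pos: [0.5257, -0.1814, 0.0612]
eef_rot: [0.763, -0.646, -0.001, 0.001]
ft_force: [-4.9, -1.5, 9.5]
width: 0.0004
```

Emit:
carry_out:
  moves: "0 0 0 0 0 0.1 0; 0 0 0 0 0 0.2 0; 0 0 0 0 0 0.2 0"

```text
time_s: 20.95
eef_pos: [0.5255, -0.1815, 0.0597]
eef_rot: [0.763, -0.646, -0.001, 0.001]
ft_force: [-6.4, -0.9, 11.5]
width: 0.0007
```

Emit:
carry_out:
  moves: "0 0 0 0 0 0.1 0; 0 0 0 0 0 0.2 0; 0 0 0 0 0 0.2 0"

```text
time_s: 21.25
eef_pos: [0.5255, -0.1815, 0.0592]
eef_rot: [0.764, -0.646, -0.001, 0.002]
ft_force: [-8.1, 0.3, 20.0]
width: 0.0001
```

The treadle is at the stop: a 2 mm command moved it only 0.5 mm, and the force jumped from 11.5 to 20 N. I add a touch more and hold for over a second.

Emit:
carry_out:
  moves: "0 0 0 0 0 0.06 0; 0 0 0 0 0 0.06 0; 0 0 0 0 0 0.06 0; 0 0 0 0 0 0.06 0; 0 0 0 0 0 0.06 0"

```text
time_s: 21.75
eef_pos: [0.5255, -0.1816, 0.0591]
eef_rot: [0.764, -0.646, -0.001, 0.002]
ft_force: [-9.0, 1.3, 21.6]
width: 0.0007
```

Emit:
carry_out:
  moves: "0 0 0 0 0 0 0; 0 0 0 0 0 0 0; 0 0 0 0 0 0 0; 0 0 0 0 0 0 0; 0 0 0 0 0 0 0"

```text
time_s: 22.25
eef_pos: [0.5255, -0.1816, 0.0591]
eef_rot: [0.764, -0.646, -0.001, 0.002]
ft_force: [-9.4, 1.7, 21.7]
width: 0.0002
```

Emit:
carry_out:
  moves: "0 0 0 0 0 0 0; 0 0 0 0 0 0 0; 0 0 0 0 0 0 0; 0 0 0 0 0 0 0; 0 0 0 0 0 0 0"

```text
time_s: 22.75
eef_pos: [0.5255, -0.1815, 0.0591]
eef_rot: [0.764, -0.646, -0.001, 0.001]
ft_force: [-9.4, 0.9, 22.3]
width: 0.0003
```

```bash
python3 look.py pics/c8.png
```

```text
22.75 [-0.041  0.444 -0.366  0.001 -0.765  0.207] [ 0.5255 -0.1815  0.0591] [ 0.7637 -0.6456 -0.0012  0.0015] [-9.4  0.9 22.3] 0.0003068503195309347
```

View pics/c8.png

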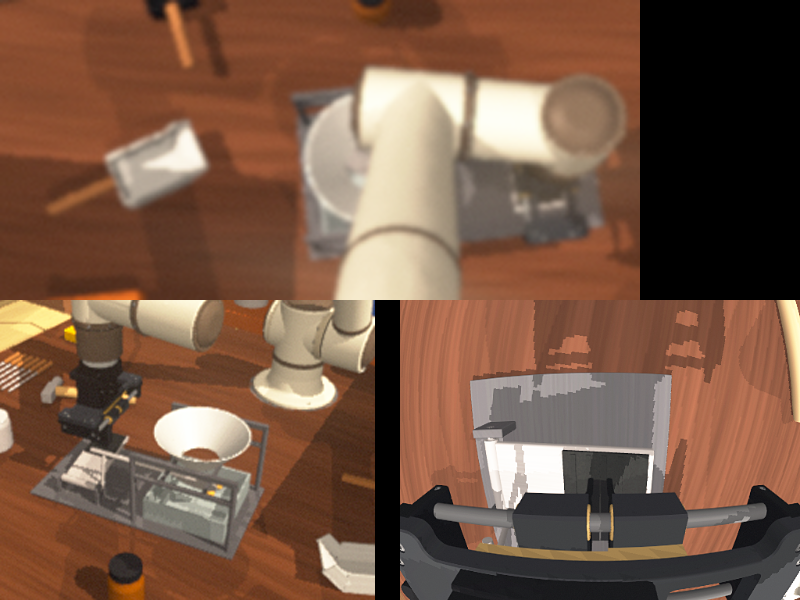

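The funnel is empty, and yellow shows in the box at (215,490). I ease off so that the treadle springs back, then retreat upwards.

Emit:
carry_out:
  moves: "0 0 0 0 0 -0.5 0; 0 0 0 0 0 -1.2 0; 0 0 0 0 0 -2 0; 0 0 0 0 0 -3 0; 0 0 0 0 0 -4 0"

```text
time_s: 23.4
eef_pos: [0.527, -0.1808, 0.0966]
eef_rot: [0.763, -0.646, -0.001, 0.0]
ft_force: [0.7, 0.1, -0.0]
width: 0.0002
```

Emit:
carry_out:
  moves: "0 0 0 0 0 -2 0; 0 0 0 0 0 -5 0; 0 0 0 0 0 -9 0; 0 0 0 0 0 -13 0; 0 0 0 0 0 -17 0"

```text
time_s: 23.9
eef_pos: [0.5251, -0.1809, 0.2667]
eef_rot: [0.763, -0.646, -0.002, 0.001]
ft_force: [1.0, -0.5, 0.4]
width: 0.0006
```

Emit:
carry_out:
  moves: "0 0 0 3 0 -2 0; 0 0 0 6 0 -3 0; 0 0 0 9 0 -4 0; 0 0 0 12 0 -4 0; 0 0 0 12 0 -4 0"

```text
time_s: 24.4
eef_pos: [0.5457, -0.3017, 0.3042]
eef_rot: [0.762, -0.647, -0.003, 0.001]
ft_force: [-1.1, 0.4, 0.4]
width: -0.0001
```

```bash
python3 - <<'E'
from seq import *
s=get_state();print(s["time_s"],s["eef_pos"],s["ft_force"])
t=snapshot("top");sc=snapshot("scene")
a=cv2.resize(t["color"][120:300,110:470,::-1],(600,300),interpolation=cv2.INTER_CUBIC)
b=cv2.resize(sc["color"][130:300,120:470,::-1],(618,300),interpolation=cv2.INTER_CUBIC)
im=np.zeros((600,620,3),np.uint8);im[:300,:600]=a;im[300:,:618]=b
cv2.imwrite("pics/c9.png",im)
E
```

```text
24.4 [ 0.54570399 -0.30166243  0.30416724] [-1.05098029  0.35821159  0.38907808]
```

View pics/c9.png

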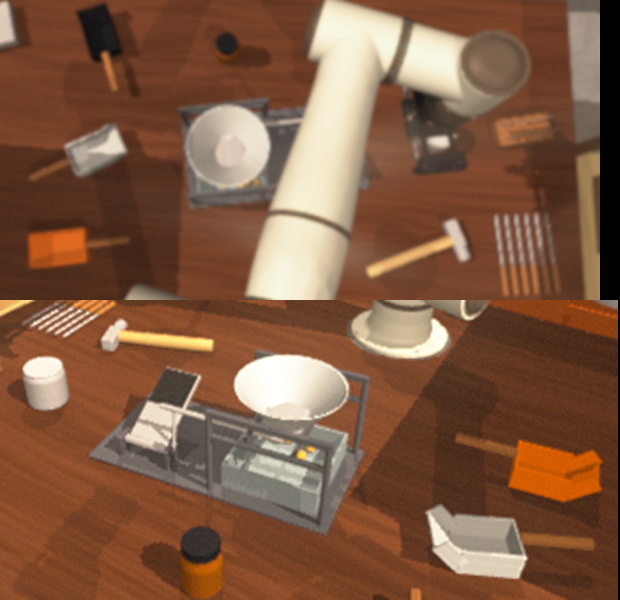

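The treadle is back up, the trap is shut and the funnel is empty. Nuggets show in the box at (300,450), and nothing lies on the bench around the dropper. The scoop stands upright, and the tin, jar and hammer look unmoved. I hand in.

```bash
python3 -c "
from bench import *
print(hand_in())"
```

```text
the job is handed in; nothing more can be done
None
```

The job is done and handed in at about 24.5 s of the 72 s allowed.

- **Pouring:** I tipped all five nuggets into the funnel and counted five there afterwards. I then set the empty scoop back upright at about its first place and let go of it.
- **Pressing:** I pressed the treadle about 29 mm down. The spring took 8–11 N, then the force jumped to about 20 N with almost no more travel, so I took that as the stop. I held it there for about 1.5 s at 22 N and let it spring back.
- **Last checks:** The pictures show the funnel empty, the trap shut, the treadle up and nothing spilled. The tin, jar and hammer look unmoved in the last pictures, and the arm is clear of everything.
- **Not confirmed:** I could not count all five nuggets in the box, because the box wall and funnel hide part of it; only two or three showed. That all five are there follows from the empty funnel and the clean bench.
- **Measurements that disagreed:** The scoop's pose from the fixed cameras and from the wrist camera differed by 2–7 mm, and the treadle's end by about 7 mm. I went by the wrist camera for both.

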